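# Load the piston pins and hold the gauge tray at full cam lift

### The job

Sort the two loose piston pins by length into the gauge tray: the longer one into the free place of the blue row, the shorter one into the free place of the orange row, each lying fully down in its groove and let go. Then swing the red-knobbed cam lever up until it stands straight up, where the cam lifts the tray highest, and finish while still holding the lever there, because its spring pulls it back as soon as you let go. Leave the two pins already in the tray in their places, and leave the piston, the yellow bottle and the bearing ring where they are.

Things in the scene. Friction and masses are not known exactly. Their poses are not given: they have to be found in the camera images.
- long_pin: longer loose piston pin: plain steel cylinder, diameter 18 mm, length 62 mm, 75 g. Origin at its centre, x along its axis. Starts level in the 45 degree V of a small fixed black rubber rest (36 mm long, 34 mm wide, the V's edges 16 mm apart, 18 mm above the table), its axis 23 mm above the table.
- short_pin: shorter loose piston pin: same steel and 18 mm diameter but 46 mm long, about 55 g. Origin at its centre, x along its axis. Starts in an identical rubber rest at the same height; which rest holds which pin varies.
- loaded_long_pin: a 62 mm pin like the long one, already in the far place of the tray's blue row; stays there. Origin at its centre, x along its axis.
- loaded_short_pin: a 46 mm pin like the short one, already in the far place of the tray's orange row; stays there. Origin at its centre, x along its axis.
- long_seat (a point): centre of a pin seated in the free place (nearer the robot) of the blue row, the row on the lever's side. x along the groove, z up; rises with the tray. 45 degree V groove, 68 mm long between 5 mm end walls; V edges 4.7 mm below this point and 16 mm apart, end walls' tops 1.7 mm below it. The rows are 56 mm apart.
- short_seat (a point): the same for the short pin: centre of a pin seated in the free place (nearer the robot) of the orange row, 52 mm long between 5 mm end walls, same V and heights.
- lever_pivot (a point): point on the cam lever's level axis, 36 mm above the table, in the plane in which the knob swings. y is the hinge axis (and the fixture's y; the fixture's yaw, up to 0.3 rad either way, is this point's yaw); x is the way the knob swings over, away from the robot.
- knob_grip: red round flat-sided knob, 32 mm diameter, 26 mm wide along the hinge axis, on a 10 mm rod: the cam lever's handle. Origin at its centre, 130 mm from the pivot; turns with the lever. Start: 66 degrees from upright, leaning to the robot, knob 89 mm up; upright: 166 mm up. Can be pinched on its flats from above and led along its arc, or pushed. A spring pulls it back with about 5 N at the knob.
- cam_lever (a joint): cam lever angle, rad: 0 at the start (leaning to the robot), growing as the knob swings up and away; 1.15 is straight up, the highest lift; beyond, to the stop at 1.6, the tray sinks again. Knob centre = pivot + 130 mm x (sin(q - 1.15) along the pivot's x, cos(q - 1.15) up).
- tray (a joint): lift of the tray in m, driven by the cam: 0 at the start, 0.010 at the highest point
- gauge_base: fixed gauge fixture: grey plinth, tray 156 x 96 mm with plate top 75 mm above the table when lowered (seated pins' axes 88 mm up), black reading head with a red slit at the far end, 117 mm high, face 110 mm beyond the tray's centre. Origin on the table under the tray's centre; position and yaw vary. The knob swings 110 mm to +y of the origin.
- piston: aluminium piston standing on the bench, 60 mm diameter, 48 mm high; leave alone. Origin under its centre.
- lube_bottle: closed yellow bottle, 44 mm diameter, 120 mm high; leave alone. Origin under its centre.
- bearing: steel bearing ring lying flat, 62 mm outside diameter, 17 mm high; leave alone. Origin under its centre.
Not all that is in view belongs to the job. What is shaped like the loaded_short_pin but brown or purple is not meant.

How it is judged:
By the outcome, as a careful person would: the job done as asked, in the order asked, and still so for the second after the job is handed in, while the arm keeps its last pose, push and grip.
It also fails if it takes over 58 s, if anything falls off the work surface, if the arm or the gripper's body presses on something with over 40 N, if the wrist force passes 120 N, or if a joint passes its speed limit or range.

### The arm

A 6-joint arm with a two-finger parallel gripper is mounted at the origin on the work surface. World frame = base frame: x ahead of the robot, y to its left, z up, the work surface at z = 0. Lengths are in m, angles in rad, forces in N, time in s.
With the tool pointing down it reaches from about 0.35 to 0.85 m from the base axis. Payload 8.1 kg.
Tool frame: the origin (TCP) lies midway between the tips of the shut fingers; the grasp point (between the pads) lies 19 mm behind it; z points along the fingers, y is the line along which they close (so a half turn about z gives the same grasp; the last joint's range is limited). The gripper opens to 93 mm and grips with 3 to 60 N. Pads are 15 mm wide; open, the fingers measure 128 mm over their backs; the gripper's body (75 mm by 188 mm) begins 65 mm behind the grasp point.
Start: joints at [-1.366, 0.13, 1.488, -0, 1.523, -0.085], TCP at [0.171, -0.575, 0.219] pointing down, gripper open.
Joint ranges: [-2.96, 2.96], [-0.89, 2.26], [0.02, 2.5], [-1.34, 4.48], [0, 2.73], [-2.66, 2.66]. Speed limits (rad/s): [2.39, 2.39, 2.79, 3.14, 3.14, 3.14].

### API

Orientations are given as a unit quaternion [x, y, z, w].
In Python, from workcell import env gives the robot as it stands.
- The arm moves only by the tool step_arm, never from a script. Its argument "deltas" is one flat list of numbers, 5 for each row, row after row: the finger opening in mm, from 0 to 93, then the shift along the world's x, y, z in units of 40 mm (1.0 is 40 mm), then the turn about the world's z in units of 5 degrees (1.0 is 5 degrees). A call has exactly 5 rows; each row shifts and turns the commanded pose from where the row before left it; what a row does not reach is not made up. A row lasts 1/12 s, in which the tool goes at most 41.7 mm and 7.16 degrees, less where a joint would pass 70% of its speed; a pose out of reach is approached as far as the arm can. A call is refused whole if a number of a shift passes 1 or a number of a turn 1, either way. A call with a gripper value outside its range is refused whole. The fingers move at their own pace and stop on an object; the grip force is fixed at half the most. Time passes only in rows, so rows that do not move let the fingers close, or fill a call up. It gives the time, the measured TCP pose, the force, the opening and the grip force at its end, in the units of the state.
- env.get_state(): the state, without advancing time (a new reading comes with each control period).
- env.snapshot(name): name is "side" or "top"; returns the picture (384x512x3 uint8, red, green, blue); there is no depth.
- env.camera_info(name): a dict with "intrinsics" (3x3 intrinsics, pixels), "dist_coeffs" ([k1, k2, p1, p2, k3] as OpenCV has them; the pictures are not rectified), "R" (3x3) and "t" (3): a world point X has camera coordinates R X + t. Camera axes: x right, y down, z forward; pixel columns grow to the right and rows downward; lengths in m; the calibration is good to about 2 mm. A picture is of the moment at which its call begins. camera_info takes no time and is no camera call.
- env.close_job(): hands the job in; it is judged then, once.
Trained networks look in the newest picture that a camera, given by its name, has taken for a name from the list of things; names that differ only in an ending like _2 or _b are one class to them, and where a whole thing is asked for, a point or a joint stands for the part that bears it (a point fixed in the world has none). Each returns a list of dicts, best first, with "confidence" (0 to 1); they miss things now and then, are a little off and sometimes report something else, mostly with a low value. They report only what shows in the picture. A call takes as long as a camera call. They do not tell look-alikes from the thing itself.
- env.trace(camera, name): "mask" (384x512 bool, what is visible of it) and "extent" ([left, top, width, height] in pixels, round what is visible of it).
The state is a dict: "clock": time; "joint_positions": joint angles; "qvel": joint speeds; "joint_efforts": joint torques, N m; "position": TCP position; "orientation": TCP orientation; "force": force on the tool from outside, world axes, zero at the start; "torque": the same for the moment, N m; "finger_gap": finger opening in m; "finger_force": force on a finger pad.
Only numpy, scipy, OpenCV 4.12 (cv2) and the standard library are available. Lean on these libraries where they do the work, as an engineer would, in place of code of your own. Each camera call takes 0.05 s, during which the arm holds its last target. There are 200 camera calls.

## Working session

There is one attempt and no reset: what is moved stays moved. The work goes in short steps, Python scripts to look and compute and a tool call to move; the robot and the scene stay as the last step left them, time stands still between calls to the robot, and variables do not carry over. Pictures are saved under pics/ and viewed, at most 10 in all, crops included, and the job is handed in when it is done.

Besides the shell and the picture viewer there is one more tool, called after ">>>" as name(argument=value, ...) on one line, values as JSON. step_arm: Moves the arm, as the interface text tells. Its arguments: {"type":"object","properties":{"deltas":{"type":"array"}},"required":["deltas"]}

```bash
mkdir -p pics; ls
python3 - <<'E'
from workcell import env
import cv2
for n in("side","top"):
    im=env.snapshot(n); cv2.imwrite(f"pics/{n}0.png",im[:,:,::-1])
    c=env.camera_info(n); print(n,c)
    for t in("long_pin","short_pin","loaded_long_pin","loaded_short_pin","knob_grip","gauge_base","piston","lube_bottle","bearing"):
        print(t,[(round(d["confidence"],2),d["extent"]) for d in env.trace(n,t)])
print(env.get_state())
E
```

```text
pics
side {'intrinsics': array([[349.37410329,   0.        , 254.54123233],
       [  0.        , 349.37410329, 191.12666455],
       [  0.        ,   0.        ,   1.        ]]), 'dist_coeffs': array([0.00516786, 0.        , 0.        , 0.        , 0.        ]), 'R': array([[-0.96451648, -0.26398744,  0.00431103],
       [-0.15120283,  0.53890877, -0.82868271],
       [ 0.21643857, -0.79992998, -0.55970204]]), 't': array([0.56304005, 0.15173542, 0.89748392])}
long_pin [(0.68, [231.5, 192.1, 14.6, 11.0])]
short_pin []
loaded_long_pin [(0.58, [216.3, 205.4, 24.1, 11.9])]
loaded_short_pin [(0.66, [305.0, 220.0, 12.2, 19.3]), (0.5, [232.5, 194.9, 15.4, 9.1])]
knob_grip [(0.76, [222.6, 236.0, 49.3, 20.4])]
gauge_base [(0.53, [229.1, 153.9, 19.6, 25.3])]
piston [(0.84, [230.6, 158.3, 14.4, 20.0])]
lube_bottle [(0.6, [253.3, 122.7, 10.6, 30.8])]
bearing [(0.63, [274.8, 335.3, 32.4, 34.3])]
top {'intrinsics': array([[387.55237314,   0.        , 256.81809924],
       [  0.        , 387.55237314, 192.36176476],
       [  0.        ,   0.        ,   1.        ]]), 'dist_coeffs': array([0.02142
[... 737 characters left out ...]
.0, 'joint_positions': array([-1.36640506e+00,  1.30382757e-01,  1.48818296e+00, -7.55353069e-06,
        1.52300395e+00, -8.54391662e-02]), 'qvel': array([ 0.00047682, -0.0014282 ,  0.00112098,  0.00066437,  0.00113586,
        0.00111576]), 'joint_efforts': array([ 2.57036059e-03, -5.59765828e+01, -4.92066407e+01,  7.68519798e-02,
        2.27404787e-02, -2.96738676e-05]), 'position': array([ 0.17147247, -0.57498854,  0.2186549 ]), 'orientation': array([ 9.89518127e-01,  1.44408712e-01, -3.08251696e-06,  1.16988034e-05]), 'force': array([ 0.6134068 , -0.70536046,  0.75351028]), 'torque': array([-0.00367477,  0.01033511, -0.01109903]), 'finger_force': 0.0, 'finger_gap': 0.09256706207526312}
```

View pics/side0.png

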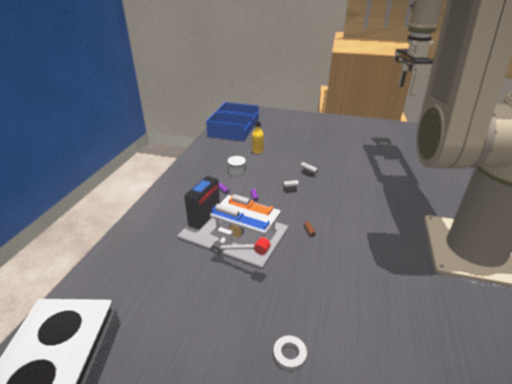

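View pics/top0.png

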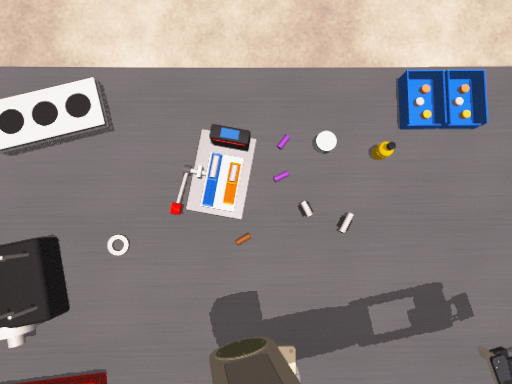

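Top view: candidate pins are the steel short one at (306,208) and the steel long one at (346,222). Look-alikes are purple at (284,141) and (281,176) and brown at (243,239). The knob is at (177,208), and the tray rows run blue at (212,180) and orange at (232,183). I choose the two steel ones and check them in close crops.

Run:
```python
import cv2,numpy as np
a=cv2.imread("pics/top0.png")[115:250,160:370]; a=cv2.resize(a,None,fx=3.8,fy=3.8,interpolation=cv2.INTER_CUBIC)
cv2.imwrite("pics/topc.png",a)
b=cv2.imread("pics/side0.png")[155:265,175:325]; b=cv2.resize(b,None,fx=5.3,fy=5.3,interpolation=cv2.INTER_CUBIC)
cv2.imwrite("pics/sidec.png",b)
```

```text
(no output)
```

View pics/topc.png

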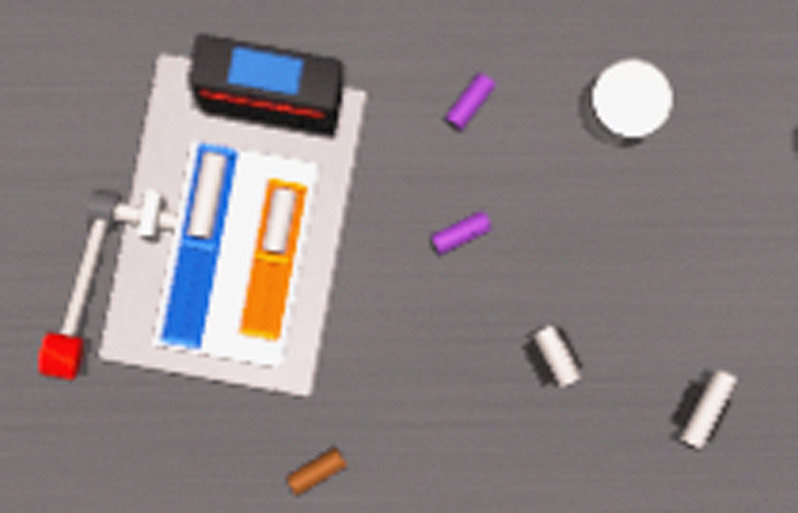

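View pics/sidec.png

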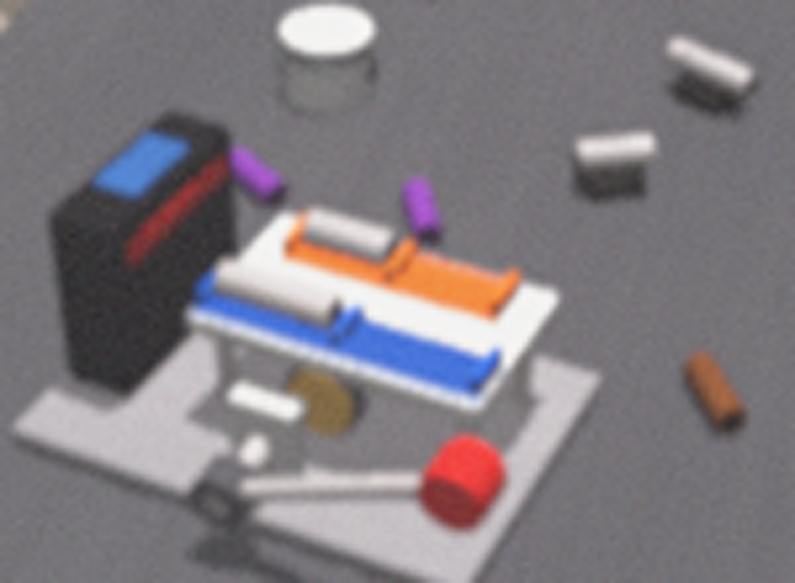

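The crops confirm it. The short pin (crop 555,355) is the steel one and stands left of the long pin (crop 708,408). The free places are the near halves, blue at crop (185,290) and orange at (262,297). Next I fit the poses from both views.

```bash
cat > h.py <<'E'
import cv2,numpy as np
from scipy.optimize import least_squares
from workcell import env
CI={n:env.camera_info(n) for n in("side","top")}
def proj(n,P):
    c=CI[n]; r=cv2.Rodrigues(c["R"])[0]
    return cv2.projectPoints(np.float64(P).reshape(-1,1,3),r,c["t"],c["intrinsics"],c["dist_coeffs"])[0][:,0]
def ray(n,uv,z):
    c=CI[n]; p=cv2.undistortPoints(np.float64([[uv]]),c["intrinsics"],c["dist_coeffs"])[0,0]
    d=c["R"].T@np.r_[p,1]; o=-c["R"].T@c["t"]; return o+d*(z-o[2])/d[2]
def cyl(p,L,D):   # x,y,z,yaw horizontal cylinder
    x,y,z,w=p; a=np.array([np.cos(w),np.sin(w),0]); b=np.array([-a[1],a[0],0]); t=np.linspace(0,2*np.pi,24)
    return np.vstack([np.array([x,y,z])+s*L/2*a+D/2*(np.cos(q)*b+np.sin(q)*np.array([0,0,1])) for s in(-1,1) for q in t])
def stats(poly_or_mask,mask=False,S=4):
    m=cv2.moments(poly_or_mask,True) if mask else cv2.moments(cv2.convexHull(np.float32(poly_or_mask)))
    c=np.array([m["m10"],m["m01"]])/m["m00"]; C=np.array([m["mu20"],m["mu11"],m["mu02"]])/m["m00"]
    if mask: c=(c+.5)/S-.5; C=C/S**2
    return c,C,m["m00"]/(S*S if mask else 1)
def up(im,S=4):
    h,w=im.shape[:2]; return cv2.resize(im,(w*S,h*S),interpolation=cv2.INTER_CUBIC)
def comp(m,uv,S=4):
    n,l,st,ce=cv2.connectedComponentsWithStats(m.astype(np.uint8)); d=np.hypot(*(ce[1:]-np.array(uv)*S).T); d[st[1:,4]<60*S]=1e9
    return (l==1+d.argmin()).astype(np.uint8)
def fit(obs,p0,L,D,ang=True):
    def r(p):
        o=[]
        for n,(c,C,A) in obs.items():
            c2,C2,_=stats(proj(n,cyl(p,L,D))); o+=list(c2-c)
            if ang: o+=list((C2-C)/10)
        return np.array(o)
    s=least_squares(r,p0,x_scale=[.01,.01,.01,.1]); return s.x,np.abs(s.fun).round(2)
def load(n,im):
    u=up(im); hsv=cv2.cvtColor(u,cv2.COLOR_RGB2HSV); return u,hsv
E
cat > m.py <<'E'
from h import *
T={n:load(n,cv2.imread(f"pics/{n}0.png")[:,:,::-1].copy()) for n in("side","top")}
bright=lambda n,v=150:(T[n][1][...,2]>v)&(T[n][1][...,1]<60)
for nm,uv,L,w in(("short",{"top":(306,208),"side":(291,184)},.046,.9),("long",{"top":(346,222),"side":(309,168)},.062,-.5)):
    for v in(140,165):
        o={n:stats(comp(bright(n,v),uv[n]),True) for n in uv}
        p0=[*ray("top",uv["top"],.023),w]
        p,r=fit(o,p0,L,.018); print(nm,v,p.round(4),r,{n:(round(o[n][2]),round(stats(proj(n,cyl(p,L,.018)))[2])) for n in o})
hue={"blue":((100,125),(212,180),(229,212)),"orange":((8,22),(232,183),(250,206)),}
for nm,((a,b),t,s) in hue.items():
    for n,uv in(("top",t),("side",s)):
        H=T[n][1]; m=comp((H[...,0]>=a)&(H[...,0]<=b)&(H[...,1]>120)&(H[...,2]>90),uv)
        c=np.vstack(cv2.findContours(m,0,2)[0]); h=cv2.convexHull(c); R=cv2.minAreaRect(h)
        B=(cv2.boxPoints(R)+.5)/4-.5; print(nm,n,"rect",((np.array(R[0])+.5)/4-.5).round(2),(np.array(R[1])/4).round(1),"corners",B.round(1).tolist())
        if n=="top": print("   world corners z=.0855",[ray("top",q,.0855)[:2].round(4).tolist() for q in B])
        hm=np.zeros_like(m); cv2.fillConvexPoly(hm,h,1); hm=cv2.erode(hm,np.ones((5,5)))
        pm=hm.astype(bool)&bright(n,140); k=(pm*1).astype(np.uint8); nn,l,st,ce=cv2.connectedComponentsWithStats(k); i=1+st[1:,4].argmax()
        hue[nm]=hue[nm]+((n,stats((l==i).astype(np.uint8),True)),)
    o=dict(hue[nm][3:]); L=.062 if nm=="blue" else .046
    p,r=fit(o,[*ray("top",o["top"][0],.088),-.17],L,.018); print("loaded",nm,p.round(4),r,{n:(round(o[n][2]),round(stats(proj(n,cyl(p,L,.018)))[2])) for n in o})
red=lambda n:((T[n][1][...,0]<5)|(T[n][1][...,0]>174))&(T[n][1][...,1]>150)&(T[n][1][...,2]>80)
uv={"top":(176,209),"side":(262,246)}
o={n:stats(comp(red(n),uv[n]),True) for n in uv}
f=lambda q:np.r_[[*q],0]
s=least_squares(lambda q:np.concatenate([stats(proj(n,cyl([*q,np.pi/2-.165],.026,.032)))[0]-o[n][0] for n in o]),ray("top",uv["top"],.089))
print("knob",s.x.round(4),s.fun.round(2),{n:(o[n][0],round(o[n][2]),round(stats(proj(n,cyl([*s.x,1.4],.026,.032)))[2])) for n in o})
E
python3 m.py
```

```text
short 140 [ 0.5053 -0.146   0.0289  0.9039] [0.14 0.43 0.76 0.09 0.82 0.38 0.48 0.3  0.41 0.26] {'top': (95, 98), 'side': (77, 82)}
short 165 [ 0.5056 -0.1462  0.03    0.9055] [0.01 0.38 0.85 0.14 0.69 0.4  0.13 0.11 0.41 0.34] {'top': (84, 98), 'side': (57, 82)}
long 140 [ 0.4655 -0.2632  0.0309 -0.5106] [0.05 0.05 0.01 0.03 0.01 0.09 0.01 0.35 0.14 0.11] {'top': (128, 135), 'side': (79, 95)}
long 165 [ 0.4651 -0.2639  0.0304 -0.5206] [0.19 0.07 0.13 0.06 0.13 0.12 0.03 0.55 0.2  0.21] {'top': (114, 135), 'side': (58, 95)}
blue top rect [212.07 179.26] [10.5 53.1] corners [[201.8000030517578, 204.3000030517578], [211.89999389648438, 152.1999969482422], [222.3000030517578, 154.1999969482422], [212.1999969482422, 206.3000030517578]]
   world corners z=.0855 [[0.5174, 0.1544], [0.665, 0.1264], [0.6591, 0.0972], [0.5116, 0.1255]]
blue side rect [239.3  217.14] [58.5  8.7] corners [[210.0, 212.89999389648438], [212.5, 204.60000610351562], [268.6000061035156, 221.3000030517578], [266.1000061035156, 229.6999969482422]]
loaded blue [ 0.6247  0.12    0.0854 -0.1695] [0.21 0.31 0.01 0.06 0.18
[... 153 characters left out ...]
578], [230.0, 161.1999969482422], [240.6999969482422, 163.1999969482422], [232.89999389648438, 204.3000030517578]]
   world corners z=.0855 [[0.5225, 0.0975], [0.6388, 0.0755], [0.6329, 0.0454], [0.5167, 0.0677]]
orange side rect [250.42 204.46] [43.6  9.8] corners [[228.10000610351562, 202.89999389648438], [231.0, 193.5], [272.70001220703125, 206.0], [269.8999938964844, 215.39999389648438]]
loaded orange [ 0.6041  0.0674  0.0864 -0.1704] [0.15 0.72 0.1  0.03 0.26 1.02 0.15 0.91 0.27 0.38] {'top': (83, 108), 'side': (37, 123)}
knob [0.5056 0.2258 0.0949] [-0.02  0.4  -0.25 -0.09] {'top': (array([175.42690678, 208.2153072 ]), 118, 130), 'side': (array([262.07837219, 244.73542881]), 150, 237)}
```

>>> step_arm(deltas=[60,0.66,0.7,-0.2,-0.92,60,0.66,0.7,-0.2,-0.92,60,0.66,0.7,-0.2,-0.92,60,0.66,0.7,-0.2,-0.92,60,0.66,0.7,-0.2,-0.92])

```text
clock: 1.42
position: [0.3043, -0.4336, 0.1784]
orientation: [0.998, -0.058, 0.0, 0.0]
force: [1.1, -0.6, 0.2]
finger_gap: 0.0644
finger_force: 0.0
```

>>> step_arm(deltas=[60,0.66,0.7,-0.2,-0.92,60,0.66,0.7,-0.2,-0.92,60,0.66,0.7,-0.2,-0.92,60,0.66,0.7,-0.2,-0.92,60,0.66,0.7,-0.2,-0.92])

```text
clock: 1.83
position: [0.4366, -0.2934, 0.1386]
orientation: [0.967, -0.256, 0.0, 0.0]
force: [0.5, -0.3, -0.1]
finger_gap: 0.06
finger_force: 0.0
```

>>> step_arm(deltas=[60,0.72,0.7,0,0,60,0,0,-0.8,0,60,0,0,-0.8,0,60,0,0,-0.8,0,60,0,0,-0.3,0])

```text
clock: 2.25
position: [0.4618, -0.2646, 0.026]
orientation: [0.967, -0.253, -0.003, -0.001]
force: [-1.2, 0.1, -1.1]
finger_gap: 0.06
finger_force: 0.0
```

```bash
cat > v.py <<'E'
import sys
from h import *
nm=sys.argv[1]; out=[]
for n in("side","top"):
    im=env.snapshot(n); cv2.imwrite(f"pics/{n}_{nm}.png",im[:,:,::-1])
    x,y=proj(n,[float(a) for a in sys.argv[2:5]])[0]; x,y=int(x),int(y)
    out.append(cv2.resize(im[max(y-40,0):y+40,x-40:x+40,::-1],(400,400),interpolation=cv2.INTER_CUBIC)); print(n,x-40,y-40)
cv2.imwrite(f"pics/c_{nm}.png",np.hstack(out)); s=env.get_state(); print(s["position"].round(4),s["force"].round(1),s["finger_gap"])
E
python3 v.py g1 .4654 -.2655 .023
```

```text
side 268 127
top 306 182
[ 0.462  -0.2654  0.0278] [-0.8  0.3 -0.2] 0.05999680506194894
```

View pics/c_g1.png

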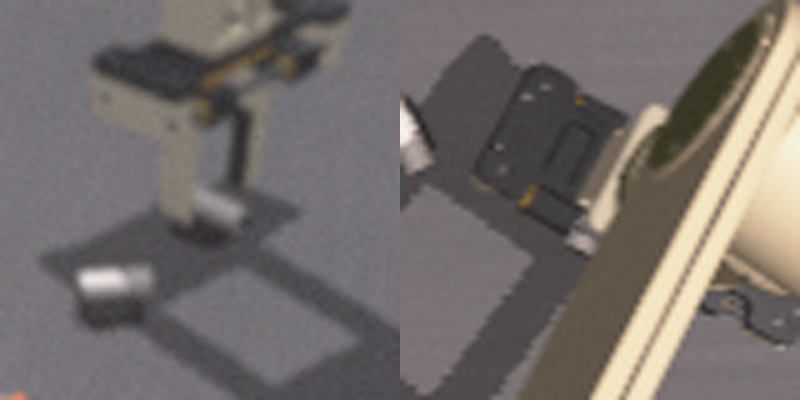

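The crop (left, side view) shows the long pin lying between the open fingers, its end at (230,210) in the crop. It is centred enough, so I correct x and close.

>>> step_arm(deltas=[60,0.08,0,-0.2,0,40,0,0,0,0,10,0,0,0,0,5,0,0,0,0,5,0,0,0,0])

```text
clock: 2.77
position: [0.4683, -0.2677, 0.024]
orientation: [0.967, -0.254, 0.001, 0.0]
force: [-0.3, 0.1, 0.6]
finger_gap: 0.0382
finger_force: 0.0
```

>>> step_arm(deltas=[5,0,0,0,0,5,0,0,0,0,5,0,0,0,0,5,0,0,0,0,5,0,0,0,0])

```text
clock: 3.18
position: [0.4675, -0.2674, 0.023]
orientation: [0.967, -0.254, 0.0, 0.0]
force: [-1.9, -1.7, 3.0]
finger_gap: 0.017
finger_force: 30.0
```

>>> step_arm(deltas=[30,0,0,0,0,30,0,0,0,0,30,0,0,-0.09,0,30,0,0,0,0,30,0,0,0,0])

```text
clock: 3.6
position: [0.4671, -0.2666, 0.0184]
orientation: [0.967, -0.254, -0.0, -0.0]
force: [-1.0, -0.0, -0.1]
finger_gap: 0.0298
finger_force: 0.0
```

Run:
```python
from workcell import env
s=env.get_state(); print(s["position"],s["force"],s["finger_gap"],s["joint_positions"])
```

```text
[ 0.46711421 -0.26659671  0.01844012] [-0.95085155 -0.02417235 -0.13644856] 0.029774228755369378 [-6.14057030e-01  1.58983454e-01  1.84172844e+00  1.50232218e-04
  1.14196756e+00  1.46970635e+00]
```

>>> step_arm(deltas=[30,0,0,0.02,0,5,0,0,0,0,5,0,0,0,0,5,0,0,0,0,5,0,0,0,0])

```text
clock: 4.02
position: [0.4674, -0.2673, 0.02]
orientation: [0.967, -0.254, 0.0, 0.0]
force: [-1.6, -1.4, 1.3]
finger_gap: 0.017
finger_force: 30.0
```

>>> step_arm(deltas=[5,0,0,0.0,0,5,0,0,0.2,0,5,0,0,0.2,0,5,0,0,0,0,5,0,0,0,0])

```text
clock: 4.43
position: [0.4683, -0.2674, 0.037]
orientation: [0.967, -0.254, 0.001, 0.0]
force: [-0.6, -0.5, -1.5]
finger_gap: 0.0172
finger_force: 30.0
```

>>> step_arm(deltas=[5,0,0,0.8,0,5,0,0.3,0.8,0,5,0.1,0.7,0.6,0,5,0.2,0.9,0,0.4,5,0.2,0.9,0,0.4])

```text
clock: 4.85
position: [0.489, -0.1549, 0.1264]
orientation: [0.975, -0.22, 0.002, 0.0]
force: [1.0, 0.6, -1.6]
finger_gap: 0.0171
finger_force: 30.0
```

>>> step_arm(deltas=[5,0.2,0.9,0,0.4,5,0.2,0.9,0,0.4,5,0.2,0.9,0,0.4,5,0.2,0.9,0,0.4,5,0.2,0.9,0,0.4])

```text
clock: 5.27
position: [0.5275, 0.027, 0.1239]
orientation: [0.991, -0.133, 0.0, -0.0]
force: [1.1, -0.8, -0.9]
finger_gap: 0.0168
finger_force: 30.0
```

>>> step_arm(deltas=[5,0.2,0.9,0,0.4,5,0.2,0.9,0,0.4,5,0.2,0.6,0,0.2,5,0,0,0,0,5,0,0,0,0])

```text
clock: 5.68
position: [0.5513, 0.1225, 0.1235]
orientation: [0.996, -0.089, -0.0, 0.0]
force: [-0.4, -0.9, -0.8]
finger_gap: 0.0173
finger_force: 30.0
```

```bash
python3 v.py h1 .5524 .1325 .1
python3 - <<'E'
from h import *
s=env.get_state();q=s["orientation"];print(s["orientation"],s["position"],2*np.arctan2(q[1],q[0]))
E
```

```text
side 212 174
top 169 151
[0.5511 0.1206 0.1235] [ 0.4 -0.2 -0.7] 0.017287760211986355
[ 9.95886685e-01 -9.06064097e-02 -3.58575229e-04  2.44587724e-04] [0.55109819 0.12061275 0.12347294] -0.18146170206846388
```

View pics/c_h1.png

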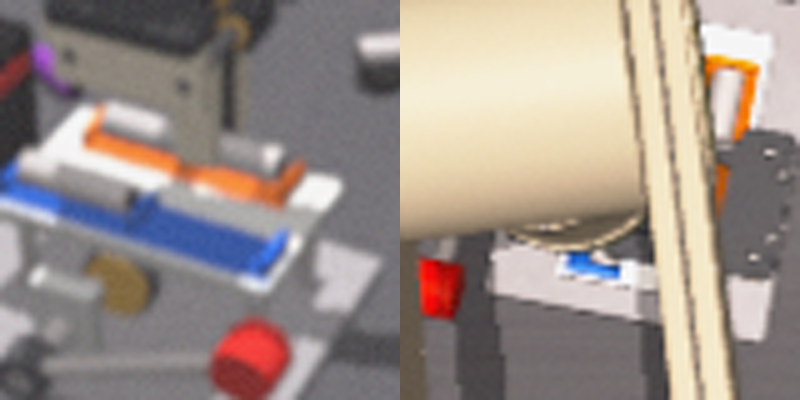

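Side crop: the held pin's near end is at (284,157). The blue free groove runs to its end wall at (280,240), still 12 mm further in +y. I check the in-grasp offset by projection.

Run:
```python
from h import *
s=env.get_state();P=s["position"];q=s["orientation"];w=2*np.arctan2(q[1],q[0]);a=np.array([np.cos(w),np.sin(w),0])
for d in(-6,-4,-2,0,2):
    h=(proj("side",cyl([*(P+a*d/1e3+[0,0,.003]),w],.062,.018))-[212,174])*5; print(d,h.max(0).round(1), h[h[:,0].argmax()].round(1))
F=np.array([.583,.0987]);w=-.185;ux=np.array([np.cos(w),np.sin(w)]);uy=np.array([-ux[1],ux[0]])
for n in("side","top"):
  for nm,y0,x0 in(("blue",.028,.0755),("orange",-.028,.0595)):
    print(n,nm,[proj(n,[*(F+ux*x+uy*(y0+y)),.0863])[0].round(1).tolist() for x in(-x0,x0) for y in(-.015,.015)])
im=cv2.imread("pics/side_h1.png")
print(im[203:209,262:274].mean(2).round().astype(int))
```

```text
-6 [290.3 182.4] [290.3 152.4]
-4 [286.5 181.3] [286.5 151.4]
-2 [282.7 180.2] [282.7 150.3]
0 [278.9 179.1] [278.9 149.2]
2 [275.1 178. ] [275.1 148.1]
side blue [[269.7, 219.8], [264.6, 226.8], [216.9, 203.8], [210.8, 210.0]]
side orange [[272.8, 205.9], [268.1, 212.2], [232.6, 194.4], [227.1, 200.2]]
top blue [[212.2, 206.5], [201.6, 204.6], [222.1, 153.9], [211.7, 152.1]]
top orange [[233.0, 204.4], [222.4, 202.5], [240.6, 163.0], [230.2, 161.1]]
[[159 155 170 192 199 187 152 126 121 122 119 116]
 [158 162 184 224 231 212 163 127 118 115 119 117]
 [154 156 180 221 230 196 138 112 115 120 119 122]
 [142 144 167 199 202 156 106 109 119 124 119 117]
 [127 132 151 172 169 123  92 113 127 121 119 122]
 [126 123 129 144 136 104  98 122 125 114 122 149]]
```

>>> step_arm(deltas=[5,0.07,0.29,0,0,5,0,0,0,0,5,0,0,-0.35,0,5,0,0,-0.3,0,5,0,0,0,0])

```text
clock: 6.2
position: [0.5522, 0.1319, 0.0947]
orientation: [0.996, -0.091, -0.002, 0.001]
force: [-1.1, 0.3, -1.8]
finger_gap: 0.0172
finger_force: 30.0
```

>>> step_arm(deltas=[5,0,0,0,0,5,0,0,-0.1,0,5,0,0,-0.05,0,5,0,0,0,0,5,0,0,0,0])

```text
clock: 6.62
position: [0.5544, 0.1326, 0.092]
orientation: [0.996, -0.091, 0.0, -0.0]
force: [-0.1, 0.2, -1.0]
finger_gap: 0.0169
finger_force: 30.0
```

>>> step_arm(deltas=[5,0,0,-0.1,0,5,0,0,0,0,5,0,0,-0.05,0,5,0,0,0,0,5,0,0,0,0])

```text
clock: 7.03
position: [0.5543, 0.1326, 0.0858]
orientation: [0.996, -0.091, -0.0, 0.0]
force: [-0.7, 0.2, -1.2]
finger_gap: 0.0172
finger_force: 30.0
```

>>> step_arm(deltas=[5,0,0,-0.03,0,5,0,0,0,0,5,0,0,0,0,5,0,0,0,0,5,0,0,0,0])

```text
clock: 7.45
position: [0.5545, 0.1325, 0.0852]
orientation: [0.996, -0.091, 0.0, 0.0]
force: [-1.4, -1.1, 5.1]
finger_gap: 0.0172
finger_force: 30.0
```

Contact comes at exactly the seated height, so I release.

>>> step_arm(deltas=[20,0,0,0,0,30,0,0,0,0,34,0,0,0,0,34,0,0,0.1,0,34,0,0,0.3,0])

```text
clock: 7.87
position: [0.5527, 0.1324, 0.099]
orientation: [0.996, -0.091, -0.002, 0.0]
force: [0.1, -0.2, -0.1]
finger_gap: 0.0338
finger_force: 0.0
```

>>> step_arm(deltas=[34,0,0,0.5,0,34,0,-0.5,0.6,0,40,-0.2,-0.9,0.2,0.6,50,-0.2,-0.9,0,1,50,-0.2,-0.9,0,1])

```text
clock: 8.28
position: [0.5311, 0.0036, 0.1553]
orientation: [1.0, 0.025, 0.002, 0.0]
force: [0.0, -0.3, 0.0]
finger_gap: 0.0481
finger_force: 0.0
```

```bash
python3 v.py p1 .5524 .1325 .09;python3 - <<'E'
from h import *
s=env.get_state();q=s["orientation"];print(2*np.arctan2(q[1],q[0]))
E
```

```text
side 212 177
top 169 151
[5.300e-01 3.000e-04 1.542e-01] [1.2 0.5 0. ] 0.049696470754702654
0.04573171481492051
```

View pics/c_p1.png

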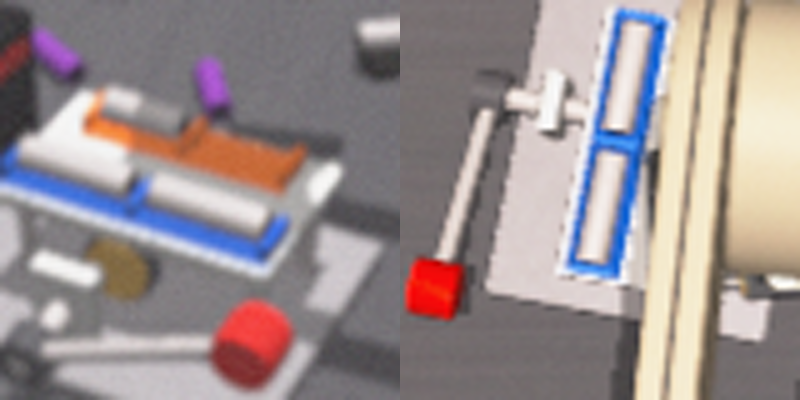

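The long pin lies fully in the blue near groove, with gaps at both ends (top crop 600,205; side crop 210,200). Next is the short pin.

>>> step_arm(deltas=[50,-0.12,-0.74,0,1,50,-0.12,-0.74,0,1,50,-0.12,-0.74,0,1,50,-0.12,-0.74,0,1,50,-0.12,-0.72,0,1])

```text
clock: 8.8
position: [0.5065, -0.1434, 0.1537]
orientation: [0.971, 0.24, 0.001, 0.0]
force: [-0.2, 0.0, 0.3]
finger_gap: 0.0501
finger_force: 0.0
```

>>> step_arm(deltas=[50,0,0,-0.5,1,50,0,0,-0.5,1,50,0,0,-0.5,1,50,0,0,-0.5,1,50,0,0,0,0.84])

```text
clock: 9.22
position: [0.504, -0.1411, 0.0689]
orientation: [0.899, 0.438, -0.002, -0.002]
force: [0.5, 1.2, 0.1]
finger_gap: 0.0497
finger_force: 0.0
```

```bash
python3 v.py g2 .5056 -.1469 .03;python3 - <<'E'
from h import *
s=env.get_state();q=s["orientation"];print(2*np.arctan2(q[1],q[0]))
E
```

```text
side 250 142
top 266 168
[ 0.5059 -0.1418  0.0721] [-0.2 -0.3  0.6] 0.04976539480991966
0.9047581527344851
```

View pics/c_g2.png

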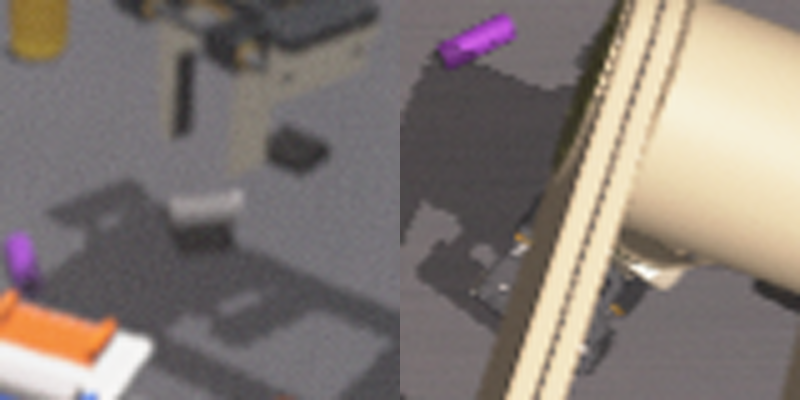

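The side crop shows the short pin at (205,215), under the open fingers. I need 5 mm more in −y, then down.

>>> step_arm(deltas=[50,0,-0.13,0,0,50,0,0,-0.5,0,50,0,0,-0.5,0,50,0,0,-0.15,0,50,0,0,0,0])

```text
clock: 9.73
position: [0.5054, -0.1475, 0.0257]
orientation: [0.9, 0.436, -0.001, -0.001]
force: [-0.6, -0.1, -0.6]
finger_gap: 0.0502
finger_force: 0.0
```

>>> step_arm(deltas=[40,0,0,0,0,40,0,0,-0.1,0,36,0,0,0,0,30,0,0,0,0,30,0,0,0,0])

```text
clock: 10.15
position: [0.5067, -0.1479, 0.0233]
orientation: [0.9, 0.437, 0.0, 0.0]
force: [0.5, -0.2, 0.7]
finger_gap: 0.0309
finger_force: 0.0
```

>>> step_arm(deltas=[28,0,0,-0.08,0,28,0,0,0,0,5,0,0,0,0,5,0,0,0,0,5,0,0,0,0])

```text
clock: 10.57
position: [0.5067, -0.148, 0.0201]
orientation: [0.9, 0.437, 0.0, 0.0]
force: [-1.7, 0.3, 5.9]
finger_gap: 0.0213
finger_force: 27.6
```

>>> step_arm(deltas=[5,0,0,0,0,5,0,0,0,0,5,0,0,0,0,5,0,0,0,0,5,0,0,0,0])

```text
clock: 10.98
position: [0.5067, -0.148, 0.0202]
orientation: [0.9, 0.437, 0.0, 0.0]
force: [-2.0, 0.1, 5.6]
finger_gap: 0.0205
finger_force: 27.5
```

Gap of 20.5 mm points to a yaw error, and the short pin's fit had large residuals. I open and refit from the first pictures.

>>> step_arm(deltas=[30,0,0,0,0,50,0,0,0.1,0,50,0,0,0.5,0,50,0,0,0.7,0,50,0,0,0.7,0])

```text
clock: 11.4
position: [0.5051, -0.1473, 0.0994]
orientation: [0.9, 0.437, -0.001, -0.001]
force: [-0.5, -1.1, -0.2]
finger_gap: 0.0481
finger_force: 0.0
```

```bash
cat > s.py <<'E'
from h import *
import sys
def run(files,uv,L,w0):
    T={n:load(n,cv2.imread(f)[:,:,::-1].copy()) for n,f in files.items()}
    for v in(130,150):
        o={n:stats(comp((T[n][1][...,2]>v)&(T[n][1][...,1]<60),uv[n]),True) for n in uv}
        p,r=fit(o,[*ray("top",(306,208),.023) ,w0],L,.018); print(v,p.round(4),r,{n:o[n][0].round(1) for n in o},{n:round(o[n][2]) for n in o})
        if "top" in o:
            C=o["top"][1]; t=.5*np.arctan2(2*C[1],C[0]-C[2]); c=o["top"][0]; d=np.array([np.cos(t),np.sin(t)])*5
            e=ray("top",c+d,.023)-ray("top",c-d,.023); print("  top axis yaw",np.arctan2(e[1],e[0]),"centre z=.026",ray("top",c,.026))
for w in(.4,.6): run({n:f"pics/{n}0.png" for n in("side","top")},{"top":(306,208),"side":(291,184)},.046,w)
im=env.snapshot("side"); cv2.imwrite("pics/side_now.png",im[:,:,::-1])
env.snapshot("top");
E
python3 s.py; python3 -c "
from h import *
a=cv2.imread('pics/side_now.png')[150:210,260:330];b=cv2.imread('pics/side0.png')[150:210,260:330]
cv2.imwrite('pics/c_now.png',cv2.resize(np.hstack([a,b]),None,fx=5.5,fy=5.5,interpolation=2))
s=env.get_state();print(s['position'])"
```

```text
130 [ 0.5051 -0.1455  0.0293  0.6521] [0.32 0.5  0.26 0.05 0.45 0.31 0.46 0.11 0.24 0.07] {'top': array([306.4, 208.4]), 'side': array([291., 182.])} {'top': 101, 'side': 88}
  top axis yaw -2.6724041693909912 centre z=.026 [ 0.5065875 -0.1470804  0.026    ]
150 [ 0.5058 -0.1466  0.0298  0.7707] [0.09 0.28 0.55 0.14 0.52 0.4  0.07 0.04 0.32 0.21] {'top': array([306.4, 208.3]), 'side': array([290.9, 182.1])} {'top': 91, 'side': 69}
  top axis yaw -2.678148087120862 centre z=.026 [ 0.50669247 -0.14703623  0.026     ]
130 [ 0.5058 -0.1466  0.0302  0.6   ] [0.12 0.24 0.17 0.02 0.37 0.45 0.02 0.07 0.19 0.05] {'top': array([306.4, 208.4]), 'side': array([291., 182.])} {'top': 101, 'side': 88}
  top axis yaw -2.6724041693909912 centre z=.026 [ 0.5065875 -0.1470804  0.026    ]
150 [ 0.5053 -0.1448  0.0326  0.6   ] [0.38 0.41 0.25 0.08 0.24 0.28 0.36 0.13 0.17 0.13] {'top': array([306.4, 208.3]), 'side': array([290.9, 182.1])} {'top': 91, 'side': 69}
  top axis yaw -2.678148087120862 centre z=.026 [ 0.50669247 -0.14703623  0.026     ]
[ 0.50968341 -0.14911854  0.1050928 ]
```

View pics/c_now.png

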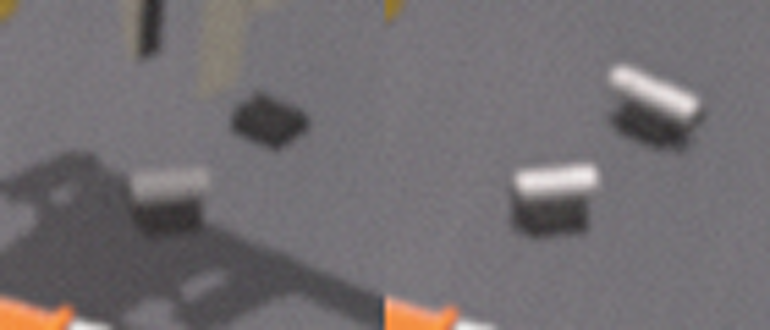

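The pin is still in its rest at the same place (left crop 168,188). The top-view axis gives its yaw as 0.467, so I turn −25° and try again.

>>> step_arm(deltas=[50,0,0,0,-1,50,0,0,0,-1,50,0,0,-0.3,-1,50,0,0,-0.5,-1,50,0,0,-0.5,-1])

```text
clock: 11.92
position: [0.5068, -0.148, 0.0472]
orientation: [0.973, 0.23, 0.001, 0.0]
force: [0.3, 0.4, -0.6]
finger_gap: 0.0498
finger_force: 0.0
```

>>> step_arm(deltas=[50,0,0,-0.4,0,50,0,0,-0.2,0,40,0,0,0,0,40,0,0,0,0,34,0,0,0,0])

```text
clock: 12.33
position: [0.507, -0.1481, 0.0245]
orientation: [0.973, 0.232, 0.001, 0.0]
force: [-0.2, 0.6, -0.0]
finger_gap: 0.0371
finger_force: 0.0
```

Run:
```python
from h import *
s=env.get_state();q=s["orientation"];print(2*np.arctan2(q[1],q[0]),s["position"])
```

```text
0.4681803968688579 [ 0.50703482 -0.14810354  0.02448557]
```

>>> step_arm(deltas=[30,0,0,-0.11,0,30,0,0,0,0,5,0,0,0,0,5,0,0,0,0,5,0,0,0,0])

```text
clock: 12.75
position: [0.5064, -0.1477, 0.0194]
orientation: [0.973, 0.232, 0.0, -0.0]
force: [-0.5, 1.2, 2.1]
finger_gap: 0.0169
finger_force: 30.0
```

>>> step_arm(deltas=[5,0,0,0,0,5,0,0,0,0,5,0,0,0,0,5,0,0,0,0,5,0,0,0,0])

```text
clock: 13.17
position: [0.5064, -0.1477, 0.0193]
orientation: [0.973, 0.232, 0.0, -0.0]
force: [-2.0, 2.7, 5.8]
finger_gap: 0.0167
finger_force: 30.0
```

>>> step_arm(deltas=[5,0,0,0.4,0,5,0,0,0.8,0,5,0,0.1,0.9,0,5,0.1,0.6,0.5,-0.46,5,0.14,0.7,0,-1])

```text
clock: 13.58
position: [0.5193, -0.0937, 0.129]
orientation: [0.986, 0.168, 0.004, 0.002]
force: [1.4, 0.6, -0.4]
finger_gap: 0.017
finger_force: 30.0
```

>>> step_arm(deltas=[5,0.14,0.7,0,-1,5,0.14,0.7,0,-1,5,0.14,0.7,0,-1,5,0.14,0.7,0,-1,5,0.14,0.7,0,-1])

```text
clock: 14.0
position: [0.5439, 0.0494, 0.1227]
orientation: [0.999, -0.05, 0.0, 0.0]
force: [-0.3, 0.0, -1.0]
finger_gap: 0.0171
finger_force: 30.0
```

>>> step_arm(deltas=[5,0.13,0.7,0,-1,5,0,0,0,0,5,0,0,0,0,5,0,0,0,0,5,0,0,0,0])

```text
clock: 14.42
position: [0.5489, 0.0752, 0.1227]
orientation: [0.996, -0.091, -0.0, 0.0]
force: [-0.3, -0.4, -0.6]
finger_gap: 0.0172
finger_force: 30.0
```

```bash
python3 v.py h2 .5497 .0767 .1
python3 - <<'E'
from h import *
s=env.get_state();P=s["position"];q=s["orientation"];w=2*np.arctan2(q[1],q[0]);a=np.array([np.cos(w),np.sin(w),0])
print(w)
for d in(-4,-2,0,2):
    h=proj("side",cyl([*(P+a*d/1e3+[0,0,.0037]),w],.046,.018)); print(d,h[h[:,0].argmax()].round(1))
m=h[h[:,0].argmax()].astype(int)
im=cv2.imread("pics/side_h2.png"); print(m-6); print(im[m[1]-3:m[1]+6,m[0]-6:m[0]+7].mean(2).astype(int))
E
```

```text
side 219 161
top 189 152
[0.549  0.0751 0.1229] [-0.1 -0.4  0. ] 0.017267406301062858
-0.18395899403491936
-4 [271.4 193.3]
-2 [270.6 193.1]
0 [269.9 192.9]
2 [269.2 192.7]
[263 186]
[[ 82  91 110 119 117 118 121 119 120 121 119 120 118]
 [117 120 124 125 123 118 119 117 119 117 119 117 120]
 [141 144 143 139 131 127 120 114 123 122 121 118 117]
 [156 158 152 151 146 129 115 120 121 117 119 119 120]
 [151 153 154 157 144 122 100 112 117 123 114 119 118]
 [138 148 148 151 136 105  84 107 119 119 120 117 117]
 [127 132 138 140 124  91  85 110 119 119 120 118 120]
 [117 117 123 120 110  85  88 112 121 118 117 115 117]
 [113 113 110 110 103  96 104 116 121 119 118 117 122]]
```

View pics/c_h2.png

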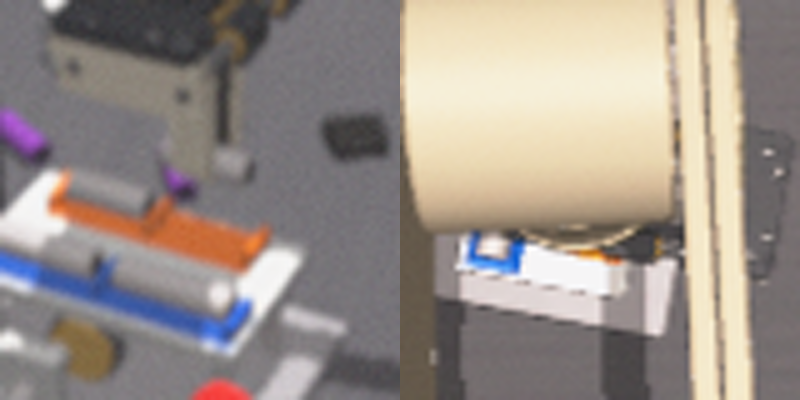

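The held short pin's near end is at crop (250,165), over the orange free groove at (205,232), and its in-grasp offset is about 0. (That was my tenth and last picture; from here I use numbers only.)

>>> step_arm(deltas=[5,0,0.04,-0.35,0,5,0,0,-0.3,0,5,0,0,-0.1,0,5,0,0,0,0,5,0,0,0,0])

```text
clock: 14.93
position: [0.5486, 0.0775, 0.0926]
orientation: [0.996, -0.092, -0.001, 0.0]
force: [-1.0, -0.0, -0.3]
finger_gap: 0.0169
finger_force: 30.0
```

>>> step_arm(deltas=[5,0,0,-0.1,0,5,0,0,0,0,5,0,0,0,0,5,0,0,0,0,5,0,0,0,0])

```text
clock: 15.35
position: [0.5493, 0.0779, 0.0894]
orientation: [0.996, -0.091, 0.0, -0.0]
force: [1.3, -0.6, -0.2]
finger_gap: 0.0171
finger_force: 30.0
```

>>> step_arm(deltas=[5,0,-0.025,-0.09,0,5,0,0,0,0,5,0,0,-0.03,0,5,0,0,0,0,5,0,0,0,0])

```text
clock: 15.77
position: [0.549, 0.0765, 0.0844]
orientation: [0.996, -0.091, -0.0, 0.0]
force: [-3.5, -2.3, 4.3]
finger_gap: 0.017
finger_force: 30.0
```

Contact comes at the seated height again, so I release and rise.

>>> step_arm(deltas=[20,0,0,0,0,30,0,0,0,0,34,0,0,0,0,34,0,0,0.1,0,34,0,0,0.3,0])

```text
clock: 16.18
position: [0.5475, 0.0768, 0.0987]
orientation: [0.996, -0.091, -0.002, 0.0]
force: [0.5, -0.5, -0.3]
finger_gap: 0.0336
finger_force: 0.0
```

>>> step_arm(deltas=[34,0,0,0.6,0,34,0,0,0.8,0,40,0,-0.5,0.8,0,50,-0.5,-0.8,0,0,50,-0.5,-0.8,0,0])

```text
clock: 16.6
position: [0.5112, -0.0076, 0.1927]
orientation: [0.996, -0.09, 0.004, 0.0]
force: [-0.2, 0.1, -1.5]
finger_gap: 0.0478
finger_force: 0.0
```

>>> step_arm(deltas=[50,-0.5,-0.8,0,0,50,-0.5,-0.8,0,0,50,-0.5,-0.8,0,0,50,0,0,0,0,50,0,0,0,0])

```text
clock: 17.02
position: [0.4488, -0.1048, 0.1896]
orientation: [0.996, -0.093, 0.001, 0.0]
force: [1.4, 0.3, 0.0]
finger_gap: 0.0502
finger_force: 0.0
```

```bash
cat > chk.py <<'E'
from h import *
import sys
for n in("top","side"):
    im=env.snapshot(n); H=cv2.cvtColor(im,cv2.COLOR_RGB2HSV)
    F=np.array([.583,.0987]);w=-.185;ux=np.array([np.cos(w),np.sin(w)]);uy=np.array([-ux[1],ux[0]])
    dz=float(sys.argv[1]) if len(sys.argv)>1 else 0
    for nm,y,L,cs in(("blue",.028,.075,(.0365,-.0365)),("orange",-.028,.06,(.0285,-.0285))):
        xs=np.arange(L,-L-.001,-.003)
        P=proj(n,[[*(F+ux*x+uy*y),.0925+dz] for x in xs]).astype(np.float32)
        s=cv2.remap(H,P[None,:,0],P[None,:,1],1)[0]
        print(n,nm,"".join("#" if q[1]<70 else "-" for q in s), [c for c in cs])
print(env.get_state()["position"],env.get_state()["finger_gap"])
E
python3 chk.py
```

```text
top blue --######################----#####################-- [0.0365, -0.0365]
top orange #---###############---###############---- [0.0285, -0.0285]
side blue #########################--######################-- [0.0365, -0.0365]
side orange ##-#################--#################-- [0.0285, -0.0285]
[ 0.44963455 -0.10304158  0.18922745] 0.04991363310277909
```

Profiles show both near places filled, mirror-symmetric to the loaded pins. Now the lever: I go over the knob with the fingers across its flats.

>>> step_arm(deltas=[60,0.155,0.915,0,0,60,0.155,0.915,0,0,60,0.155,0.915,0,0,60,0.155,0.915,0,0,60,0.155,0.915,0,0])

```text
clock: 17.53
position: [0.4803, 0.0832, 0.1887]
orientation: [0.996, -0.09, 0.0, -0.0]
force: [1.2, 0.5, 0.7]
finger_gap: 0.0599
finger_force: 0.0
```

>>> step_arm(deltas=[60,0.155,0.915,0,0,60,0.155,0.915,0,0,60,0.155,0.915,0,0,60,0.155,0.915,0,0,60,0,0,0,0])

```text
clock: 17.95
position: [0.5043, 0.2339, 0.1881]
orientation: [0.996, -0.088, -0.0, -0.001]
force: [0.8, 0.4, 0.1]
finger_gap: 0.0597
finger_force: 0.0
```

```bash
cat > k.py <<'E'
from h import *
def knob(pr=True):
    o={}
    for n in("side","top"):
        u,H=load(n,env.snapshot(n)); m=((H[...,0]<5)|(H[...,0]>174))&(H[...,1]>140)&(H[...,2]>60)
        k,l,st,ce=cv2.connectedComponentsWithStats(m.astype(np.uint8))
        for i in range(1,k):
            if st[i,4]>16*15: print(n,((ce[i]+.5)/4-.5).round(1),st[i,4]//16,(st[i,:4]/4).round(1))
    s=env.get_state(); q=s["orientation"]; print(s["position"].round(4),2*np.arctan2(q[1],q[0]),s["force"].round(1))
    for z,uv in((.089,(175.43,208.2)),(.036,(187.6,168.9))): print(ray("top",uv,z).round(4))
knob()
E
python3 k.py
```

```text
side [207.4 193.9] 50 [200.  186.5  17.   16.5]
side [261.7 245.7] 161 [255.  238.2  14.5  16. ]
top [228.3 141.9] 78 [212.2 138.2  33.2   8. ]
top [ 74.5 379.5] 535 [ 16.5 372.5  90.2  11.5]
[0.5042 0.2292 0.1879] -0.17802799679365464 [ 0.4 -0.3  0.4]
[0.507 0.227 0.089]
[0.6252 0.2026 0.036 ]
```

>>> step_arm(deltas=[60,0.06,-0.07,-0.4,-0.1,60,0,0,-0.8,0,60,0,0,-0.8,0,60,0,0,-0.6,0,60,0,0,0,0])

```text
clock: 18.47
position: [0.503, 0.2216, 0.0783]
orientation: [0.995, -0.096, -0.004, 0.002]
force: [-1.0, -0.6, -0.8]
finger_gap: 0.0597
finger_force: 0.0
```

>>> step_arm(deltas=[60,0,0,-0.3,0,45,0,0,0,0,35,0,0,0,0,10,0,0,0,0,10,0,0,0,0])

```text
clock: 18.88
position: [0.5085, 0.2238, 0.074]
orientation: [0.995, -0.096, 0.001, -0.001]
force: [-0.2, -0.5, 1.0]
finger_gap: 0.038
finger_force: 0.0
```

>>> step_arm(deltas=[30,0,0.05,-0.05,0,27,0,0,0,0,24,0,0,0,0,20,0,0,0,0,20,0,0,0,0])

```text
clock: 19.3
position: [0.5073, 0.2246, 0.0706]
orientation: [0.995, -0.096, 0.0, 0.001]
force: [-1.9, -4.7, 3.5]
finger_gap: 0.0258
finger_force: 30.0
```

>>> step_arm(deltas=[10,0,0,0,0,10,0,0,0,0,10,0,0,0,0,10,0,0,0,0,10,0,0,0,0])

```text
clock: 19.72
position: [0.5073, 0.2246, 0.0706]
orientation: [0.995, -0.096, 0.0, 0.001]
force: [-0.8, -4.3, 3.8]
finger_gap: 0.0258
finger_force: 30.0
```

>>> step_arm(deltas=[10,0.17,-0.033,0.33,0,10,0.204,-0.039,0.31,0,10,0.24,-0.046,0.285,0,10,0,0,0,0,10,0,0,0,0])

```text
clock: 20.13
position: [0.5312, 0.22, 0.1066]
orientation: [0.995, -0.096, -0.001, 0.001]
force: [-3.8, -3.9, -0.6]
finger_gap: 0.0259
finger_force: 30.0
```

>>> step_arm(deltas=[10,0,0,0,0,10,0,0,0,0,10,0,0,0,0,10,0,0,0,0,10,0,0,0,0])

```text
clock: 20.55
position: [0.531, 0.2201, 0.1065]
orientation: [0.995, -0.096, -0.001, 0.001]
force: [-3.8, -4.7, -0.9]
finger_gap: 0.0257
finger_force: 30.0
```

>>> step_arm(deltas=[10,0.268,-0.052,0.255,0,10,0.297,-0.057,0.22,0,10,0.319,-0.061,0.185,0,10,0.336,-0.065,0.145,0,10,0,0,0,0])

```text
clock: 20.97
position: [0.58, 0.2107, 0.1379]
orientation: [0.995, -0.096, -0.002, 0.001]
force: [-6.3, -1.7, -4.6]
finger_gap: 0.0259
finger_force: 30.0
```

>>> step_arm(deltas=[10,0.351,-0.068,0.108,0,10,0.363,-0.07,0.063,0,10,0.366,-0.07,0.022,0,10,0,0,0,0,10,0,0,0,0])

```text
clock: 21.38
position: [0.6223, 0.2026, 0.1456]
orientation: [0.995, -0.096, -0.002, 0.001]
force: [-7.0, -3.3, -2.7]
finger_gap: 0.0256
finger_force: 30.0
```

```bash
python3 k.py; python3 chk.py .01
python3 - <<'E'
from h import *
p=env.get_state()["position"]; 
for n in("side","top"): print(n,proj(n,p+[0,0,.019]).round(1))
E
```

```text
side [220.6 205.8] 158 [215.  198.5  13.5  16. ]
top [228.4 141.9] 77 [212.2 138.2  33.2   8. ]
top [ 74.5 379.6] 535 [ 16.5 372.5  90.5  11.5]
[0.6219 0.2027 0.1456] -0.19190470658339437 [-6.3 -3.3 -3.6]
[0.507 0.227 0.089]
[0.6252 0.2026 0.036 ]
top blue #--#####################---#####################--- [0.0365, -0.0365]
top orange #--################---################--- [0.0285, -0.0285]
side blue #--------------###########-######################-- [0.0365, -0.0365]
side orange #--#################--################--- [0.0285, -0.0285]
[0.62169839 0.20274597 0.14563287] 0.025505133568327006
side [[214.4 204.9]]
top [[179.7 162.8]]
```

Displacement puts the lever within 2° of upright. I check numerically with the rod's line in the side view (difference from the first picture).

```bash
cat > rod.py <<'E'
from h import *
a=cv2.imread("pics/side0.png").astype(int); b=env.snapshot("side")[:,:,::-1].astype(int)
K=np.array([.507,.227]); w=-.19; ux=np.array([np.cos(w),np.sin(w)]); piv=K+.1187*ux
P=lambda q,r:proj("side",[*(piv+ux*r*np.sin(q-1.15)),.036+r*np.cos(q-1.15)])[0]
print("start knob proj",P(0,.13),"hub",P(0,0))
for q in(.95,1.05,1.15,1.25,1.35): print(q,[P(q,r).round(1).tolist() for r in(.03,.05,.07,.09,.13)])
for r in(.03,.05,.07,.09):
    u,v=P(1.15,r).round().astype(int); print(r,v,u-10); print(" now",b[v,u-10:u+11].mean(1).astype(int)); print(" old",a[v,u-10:u+11].mean(1).astype(int))
R=(b[...,2]>120)&(b[...,1]<60)
for v in range(196,218): print(v,"".join("R" if R[v,u] else ("." if b[v,u].mean()<90 else "o") for u in range(200,245)))
E
python3 rod.py
```

```text
start knob proj [261.05090421 246.7793998 ] hub [216.5560447  247.89653618]
0.95 [[218.0, 239.5], [219.0, 233.8], [220.1, 227.8], [221.1, 221.6], [223.4, 208.8]]
1.05 [[216.9, 239.0], [217.2, 232.9], [217.4, 226.6], [217.7, 220.1], [218.3, 206.5]]
1.15 [[215.8, 238.6], [215.4, 232.2], [214.9, 225.6], [214.3, 218.8], [213.3, 204.7]]
1.25 [[214.8, 238.3], [213.5, 231.6], [212.3, 224.9], [211.0, 217.9], [208.3, 203.4]]
1.35 [[213.7, 238.0], [211.8, 231.3], [209.8, 224.4], [207.7, 217.3], [203.5, 202.6]]
0.03 239 206
 now [202 204 200 200 188 149 128 126 125 125 118 115 113 112 122 144 156 154
 149 140 125]
 old [195 195 192 193 194 193 193 195 197 194 194 184 163 142 167 212 232 233
 216 172 133]
0.05 232 205
 now [203 202 206 203 197 177 153 133 126 129 124 121 119 113 113 115 136 161
 172 181 194]
 old [199 198 196 196 191 173 149 131 121 121 122 123 119 120 127 136 143 158
 179 195 215]
0.07 226 205
 now [202 204 205 203 205 208 203 204 204 197 175 136 110 113 110 114 118 125
 128 125 111]
 old [197 201 199 198 198 197 197 195 199 197 180 137 111 111 122 142 145 133
 127 127 126]
0.0
[... 593 characters left out ...]

204 ooooooooooooooo.RRRRooRRoRRRooooooooooooooooo
205 ..ooooooooooooo.RRRRRRRRRRRRooooooooooooooooo
206 ...oooooooooooo.RRRRRRRRRRRRooooooooooooooooo
207 ....ooooooooooo.RRRRRRoRRoRRooooooooooooooooo
208 ....ooooooooooo.RRRRRRRRRRRRooooooooooooooooo
209 ....ooooooooooo.RRR.RRRRRRRoooooooooooooooooo
210 ....ooooooooooo.RRRRRRRRRR.oooooooooooooooooo
211 ....ooooooooooo.RRRRRRRRR.ooooooooooo.ooooooo
212 ....oooooooooooo.RRRRRRR.oooooooooooooooooooo
213 .....oooooooooooo.RRRRR.ooooooooooooooooooooo
214 .....ooooooooooooo....ooooooooooooooooooooooo
215 ........ooooooooooooooooooooooooooooooooooooo
216 ...........oooooooooooooooooooooooooooooooooo
217 ...........oooooooooooooooooooooooooooooooooo
```

>>> step_arm(deltas=[10,0,0,0,0,10,0,0,0,0,10,0,0,0,0,10,0,0,0,0,10,0,0,0,0])

```text
clock: 22.05
position: [0.6216, 0.2028, 0.1456]
orientation: [0.995, -0.096, -0.002, 0.001]
force: [-6.3, -3.2, -3.8]
finger_gap: 0.026
finger_force: 30.0
```

```bash
cat > ke.py <<'E'
from h import *
K=np.array([.507,.227]); w=-.19; ux=np.array([np.cos(w),np.sin(w)]); piv=K+.1187*ux; ax=np.pi/2+w
kc=lambda q:[*(piv+ux*.13*np.sin(q-1.15)),.036+.13*np.cos(q-1.15),ax]
def ext(im,u0=(190,180),u1=(285,265)):
    u,H=load("side",im); m=((H[...,0]<5)|(H[...,0]>174))&(H[...,1]>140)&(H[...,2]>60); m[:,:4*212]&=False if False else m[:,:4*212]
    k,l,st,ce=cv2.connectedComponentsWithStats(m.astype(np.uint8))
    return [((st[i,:4]/4).round(1).tolist(),st[i,4]//16) for i in range(1,k) if st[i,4]>800 and 212*4<ce[i][0]<285*4]
print("start seen",ext(cv2.imread("pics/side0.png")[:,:,::-1].copy()))
print("now seen",ext(env.snapshot("side")))
for q in(0,.95,1.05,1.15,1.25):
    h=proj("side",cyl(kc(q),.026,.032)); a=h[24:] if kc(q)[1]<0 else h
    print(q,"hull box",h.min(0).round(1),h.max(0).round(1))
s=env.get_state(); print(s["position"].round(4),s["force"].round(1),s["torque"].round(2))
E
python3 ke.py
```

```text
start seen [([255.0, 237.5, 14.8, 16.2], np.int32(172))]
now seen [([215.0, 198.5, 13.5, 16.0], np.int32(159))]
0 hull box [252.  237.4] [270.  256.2]
0.95 hull box [214.  199.5] [232.6 218.1]
1.05 hull box [209.  197.3] [227.5 215.8]
1.15 hull box [203.9 195.5] [222.5 213.9]
1.25 hull box [199.  194.3] [217.5 212.5]
[0.6216 0.2028 0.1457] [-5.8 -2.3 -4.3] [-0.48  1.01  0.08]
```

The lever is stable, but the knob's edges (right 228.5, top 198.5) give q≈1.02: it slid about 15 mm in the pinch. I creep on slowly and see if it follows.

>>> step_arm(deltas=[10,0.03,-0.006,0,0,10,0.03,-0.006,0,0,10,0.03,-0.006,0,0,10,0.03,-0.006,0,0,10,0,0,0,0])

```text
clock: 22.52
position: [0.6262, 0.2019, 0.1458]
orientation: [0.995, -0.096, -0.002, 0.001]
force: [-8.1, -2.5, -2.4]
finger_gap: 0.0255
finger_force: 30.0
```

```bash
python3 ke.py | grep -v -e hull -e start; python3 rod.py | tail -20 | head -14
```

```text
now seen [([213.5, 197.8, 13.2, 16.2], np.int32(157))]
[0.6261 0.2019 0.1457] [-8.2 -3.5 -2.6] [-0.42  1.59  0.05]
198 oooooooooooo.....RRoooooooooooooooooooooooooo
199 oooooooooooo....RRRRRRooooooooooooooooooooooo
200 oooooooooooo...RRRRRRRRoooooooooooooooooooooo
201 oooooooooooo..RRoRRRRRRRooooooooooooooooooooo
202 ooooooooooooo.RRRRoRRRRRRoooooooooooooooooooo
203 ooooooooooooo.RRRRRRoRoRRRooooooooooooooooooo
204 ooooooooooooo.RRRRRRRRRRoRooooooooooooooooooo
205 .oooooooooooo.RRRRRRRRRRoRooooooooooooooooooo
206 ..ooooooooooo.RRRRRRRRRRRRRoooooooooooooooooo
207 ..ooooooooooo.RRRRRRRRRRRR.oooooooooooooooooo
208 ..ooooooooooooRRRRRRRRRRR.ooooooooooooooooooo
209 ..ooooooooooooRRRRR.RRRRRoooooooooooooooooooo
210 ...oooooooooooRRRRRRRR.R.oooooooooooooooooooo
211 ...oooooooooooRRRRRRRRR.ooooooooooooooooooooo
```

The knob followed the creep 1:1, now at q≈1.065. About 11 mm more is needed.

>>> step_arm(deltas=[10,0.06,-0.011,0.005,0,10,0.06,-0.011,0.005,0,10,0.06,-0.011,0,0,10,0.06,-0.011,0,0,10,0.03,-0.006,0,0])

```text
clock: 23.03
position: [0.6366, 0.1999, 0.1455]
orientation: [0.995, -0.096, -0.003, 0.001]
force: [-9.5, -3.3, -3.8]
finger_gap: 0.0257
finger_force: 30.0
```

>>> step_arm(deltas=[10,0,0,0,0,10,0,0,0,0,10,0,0,0,0,10,0,0,0,0,10,0,0,0,0])

```text
clock: 23.45
position: [0.6365, 0.1999, 0.1455]
orientation: [0.995, -0.096, -0.003, 0.001]
force: [-8.3, -2.5, -3.9]
finger_gap: 0.0253
finger_force: 30.0
```

```bash
python3 ke.py; python3 rod.py | tail -22; python3 chk.py .01
```

```text
start seen [([255.0, 237.5, 14.8, 16.2], np.int32(172))]
now seen [([209.2, 196.5, 14.0, 16.0], np.int32(163))]
0 hull box [252.  237.4] [270.  256.2]
0.95 hull box [214.  199.5] [232.6 218.1]
1.05 hull box [209.  197.3] [227.5 215.8]
1.15 hull box [203.9 195.5] [222.5 213.9]
1.25 hull box [199.  194.3] [217.5 212.5]
[0.6365 0.1999 0.1455] [-8.2 -2.8 -4.2] [-0.34  1.55  0.04]
196 oooooooo.......oooooooooooooooooooooooooooooo
197 oooooooo.....RRooRooooooooooooooooooooooooooo
198 oooooooo....RRooRRRoooooooooooooooooooooooooo
199 oooooooo...RoRooRRRRooooooooooooooooooooooooo
200 oooooooo..RRRRRRRRoRRoooooooooooooooooooooooo
201 ooooooooo.RRRRoRRRRoRoooooooooooooooooooooooo
202 oooooooooRoRRooRRRoooRooooooooooooooooooooooo
203 ooooooooo.RRRRRoRRRoRRooooooooooooooooooooooo
204 ooooooooo.RRRRRRoRRooRRoooooooooooooooooooooo
205 ooooooooo.RRRRRRRoRRRR.oooooooooooooooooooooo
206 ooooooooo.RRRRR.RoRRRR.oooooooooooooooooooooo
207 ooooooooooRRRRRRRRRRRRooooooooooooooooooooooo
208 ooooooooooRRRRRRRRR.Roooooooooooooooooooooooo
209 ooooooooooRRRRRRRRRoooooooooooooooooooooooooo
210 ooooooooooRRRRRRRR.oooooooooooooooooooooooooo
211 oooooooooo..RRRRRRooooooooooooooooooooooooooo
212 ooooooooooooo....oooooooooooooooooooooooooooo
213 .oooooooooooooooooooooooooooooooooooooooooooo
214 ....ooooooooooooooooooooooooooooooooooooooooo
215 ............ooooooooooooooooooooooooooooooooo
216 ............ooooooooooooooooooooooooooooooooo
217 ...........oooooooooooooooooooooooooooooooooo
top blue ---#####################---#####################--- [0.0365, -0.0365]
top orange #---###############---################--- [0.0285, -0.0285]
side blue ----------################-######################-- [0.0365, -0.0365]
side orange ##-#################--################--- [0.0285, -0.0285]
[0.63645494 0.1999208  0.14547619] 0.025299850555964697
```

Run:
```python
from h import *
b=env.snapshot("side"); a=cv2.imread("pics/side0.png")[:,:,::-1]
print("    "+" ".join(f"{u:3d}" for u in range(202,230)))
for v in range(210,250,2): print(v," ".join(f"{int(x):3d}" for x in b[v,202:230].mean(1)))
```

```text
202 203 204 205 206 207 208 209 210 211 212 213 214 215 216 217 218 219 220 221 222 223 224 225 226 227 228 229
210 130 133 129 128 127 119 114  92  84  80  78  82  78  76  79  81  86  93  98 104 105 108 107 110 110 113 117 124
212 128 126 127 129 123 122 111  94  99 105 100  88  84  85  92  96 111 122 117 116 110 107 108 106 107 109 110 110
214  75  83  86  97 102 110 100  87  91 100 104 106 109 109 108 114 132 146 153 146 147 144 135 130 122 116 113 113
216  46  53  53  58  58  57  56  53  54  76 113 137 127 116 112 110 113 131 140 139 137 137 143 147 149 150 151 147
218  50  54  50  50  48  53  53  73 115 159 189 185 150 117 113 110 125 164 186 186 164 144 128 126 128 127 136 134
220  53  52  57  50  54  71 114 159 189 202 201 191 150 123 115 112 120 158 181 178 151 133 129 120 108  99 102 108
222  52  48  57  71 111 156 191 203 205 204 204 188 153 120 112 114 114 132 139 131 132 129 121 102  99 101 106 101
224  51  68 111 157 188 202 205 204 205 205 203 193 157 121 115 111 109 115 129 130 133 124 114  98  99 100 104 102
226 106 154 186 202 208 208 204 208 207 206 206 193 164 129 
[... 631 characters left out ...]
 128
238 199 205 202 190 164 136 126 125 129 128 132 129 125 116 114 115 114 118 127 136 146 153 149 135 129 123 125 125
240 201 203 187 161 140 127 127 127 134 134 135 136 129 121 115 114 112 113 132 149 160 153 144 134 123 125 124 125
242 174 168 150 129 126 128 142 166 185 193 190 173 140 116 112 112 108  97  99 114 128 130 124 124 122 123 127 120
244 122 124 127 126 135 158 186 194 200 193 166 124  96  86 105 103 101  86  83  81  86 101 117 119 125 125 123 123
246 100 102 109 113 123 134 139 140 134 114  85  72  69  72  78  84  83  81  75  79  83  86 105 116 122 120 124 125
248  87  88  88  86  88  98  99 103  90  75  69  81  89  86  83  72  72  75  76  79  81  91 113 124 127 130 127 127
```

Knob edges give q≈1.10–1.135, and the rod's line (column ≈216 from row 218 to 242) gives ≈1.09. I add 4 mm.

>>> step_arm(deltas=[10,0.05,-0.01,0,0,10,0.05,-0.01,0,0,10,0,0,0,0,10,0,0,0,0,10,0,0,0,0])

```text
clock: 24.12
position: [0.6403, 0.1992, 0.1452]
orientation: [0.995, -0.096, -0.003, 0.001]
force: [-8.7, -2.4, -5.9]
finger_gap: 0.0252
finger_force: 30.0
```

```bash
python3 ke.py | sed -n '2p;$p'
python3 - <<'E'
from h import *
K=np.array([.507,.227]); w=-.19; ux=np.array([np.cos(w),np.sin(w)]); piv=K+.1187*ux
g=env.snapshot("side").mean(2)
for v in range(217,231):
    r=g[v,208:226]; print(v,[int(x) for x in r])
E
```

```text
now seen [([207.8, 196.2, 14.0, 15.5], np.int32(164))]
[0.6403 0.1992 0.1452] [-8.2 -2.1 -5.5] [-0.28  1.58  0.01]
217 [54, 52, 74, 114, 140, 128, 119, 117, 111, 109, 122, 153, 163, 158, 144, 130, 130, 132]
218 [51, 73, 115, 160, 171, 143, 119, 116, 112, 109, 131, 161, 186, 183, 165, 138, 125, 124]
219 [77, 117, 156, 189, 190, 151, 121, 117, 111, 113, 125, 165, 192, 195, 167, 141, 131, 127]
220 [114, 162, 187, 204, 195, 160, 124, 113, 113, 106, 121, 158, 184, 178, 152, 132, 125, 116]
221 [156, 190, 204, 203, 195, 160, 129, 114, 113, 111, 123, 145, 162, 149, 136, 130, 124, 109]
222 [185, 204, 203, 207, 194, 162, 130, 112, 113, 110, 116, 130, 139, 132, 131, 130, 117, 105]
223 [204, 204, 207, 202, 194, 166, 127, 116, 111, 110, 115, 125, 129, 130, 129, 126, 113, 100]
224 [204, 205, 205, 206, 199, 167, 131, 116, 113, 108, 111, 117, 124, 128, 130, 129, 114, 100]
225 [204, 202, 206, 207, 199, 169, 134, 117, 115, 110, 109, 117, 128, 130, 132, 127, 113, 106]
226 [205, 205, 205, 206, 200, 175, 137, 114, 113, 112, 111, 124, 138, 138, 132, 131, 123, 112]
227 [205, 204, 204, 206, 198, 174, 136, 118, 115, 113, 124, 150, 165, 152, 144, 140, 129, 115]
228 [206, 208, 203, 204, 198, 172, 135, 113, 114, 118, 149, 191, 195, 175, 157, 158, 150, 131]
229 [202, 204, 205, 207, 193, 158, 125, 114, 115, 125, 161, 202, 195, 178, 176, 175, 165, 149]
230 [205, 200, 200, 199, 176, 143, 121, 115, 112, 115, 142, 170, 172, 167, 173, 179, 173, 166]
```

>>> step_arm(deltas=[10,0.045,-0.009,0,0,10,0,0,0,0,10,0,0,0,0,10,0,0,0,0,10,0,0,0,0])

```text
clock: 24.63
position: [0.642, 0.1989, 0.145]
orientation: [0.995, -0.096, -0.003, 0.001]
force: [-8.6, -2.1, -5.1]
finger_gap: 0.0254
finger_force: 30.0
```

```bash
python3 ke.py | sed -n '2p;$p'; python3 chk.py .01; python3 -c "
from workcell import env
print(env.close_job())"
```

```text
now seen [([207.2, 196.0, 13.8, 15.8], np.int32(168))]
[0.642  0.1989 0.145 ] [-7.4 -2.  -5.9] [-0.23  1.52  0.05]
top blue #--#####################---#####################--- [0.0365, -0.0365]
top orange #---###############---################--- [0.0285, -0.0285]
side blue --------##################-######################-- [0.0365, -0.0365]
side orange #--#################--################--- [0.0285, -0.0285]
[0.64197211 0.19887933 0.14504695] 0.02554979065188518
the job is handed in; nothing more can be done
None
```

I handed the job in with the long pin in the blue row and the short pin in the orange row, both let go, and the lever still gripped; camera estimates put it within about 2° of straight up.

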